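# Cover the purge well and set its nitrogen valve

## Robot

A 6-joint arm with a two-finger parallel gripper is mounted at the origin on the work surface. World frame = base frame: x ahead of the robot, y to its left, z up, the work surface at z = 0. Lengths are in m, angles in degrees, forces in N, time in s.
With the tool pointing down it reaches from about 0.325 to 0.85 m from the base axis. Payload 15.5 kg.
Tool frame: the origin (TCP) lies midway between the tips of the shut fingers; the grasp point (between the pads) lies 19 mm behind it; y points along the fingers, x is the direction in which the jaws open and shut, and the axes are right-handed (so a half turn about y gives the same grasp; the last joint's range is limited). The gripper opens to 91 mm and grips with 3 to 60 N. Pads are 32 mm wide; open, the fingers measure 118 mm over their backs; the gripper's body (76 mm by 178 mm) begins 60 mm behind the grasp point.
Start: joints at [67.523, 28.281, 77.091, -0, 74.628, -5.472], TCP at [0.183, 0.598, 0.214] pointing down, gripper open.
Joint ranges: [-166.48, 166.48], [-47.26, 123.95], [12.59, 153.08], [-70.14, 250.14], [6.76, 159.57], [-176.63, 176.63]. Speed limits (degrees/s): [108.29, 108.29, 147.25, 172.46, 172.46, 172.46].

## Interface

Orientations are given as a 3x3 rotation matrix whose columns are the frame's x, y, z axes.
In Python, from bench import ctrl gives the robot as it stands. The module is installed in compiled form; this text tells all that it offers. Calls block until the motion is done:
- ctrl.goto(position, orientation): joint-space move of the TCP to a pose.
- ctrl.move_l(position, vel=0.15, ori=None, contact_N=None): straight line of the TCP; ori=None keeps the orientation; vel is the mean speed in m/s. With contact_N (N) it stops when the force on the tool has changed by that much, and returns True; else False.
- ctrl.movej(angles): joint-space move.
- ctrl.command_gripper(opening): opening from 0.0 (shut) to 1.0 (fully open); the grip force is fixed at half the most; returns when the fingers have stopped.
- ctrl.sleep(seconds).
- ctrl.ik(position, orientation): joint angles nearest the present ones, or None.
- ctrl.read_camera(name): name is "side" or "top"; returns the picture (400x640x3 uint8, blue, green, red); there is no depth.
- ctrl.camera_params(name): a dict with "fx", "fy", "cx", "cy" (pixels), "D" ([k1, k2, p1, p2, k3] as OpenCV has them; the pictures are not rectified), "pose" (4x4, takes a point from camera to world coordinates). Camera axes: x right, y up, looking along -z (the intrinsics and any distortion apply to the point x, -y, -z); pixel columns grow to the right and rows downward; lengths in m; the calibration is good to about 2 mm. A picture is of the moment at which its call begins. camera_params takes no time and is no camera call.
A pose or a line that the arm cannot do raises ctrl.MotionError and nothing moves.
- ctrl.sign_off(): hands the job in, once; it reports no verdict.
Readings, each from a call of its own:
- ctrl.current_t(): time.
- ctrl.current_q(): joint angles.
- ctrl.current_dq(): joint speeds.
- ctrl.current_effort(): joint torques, N m.
- ctrl.current_tool_pos(): TCP position.
- ctrl.current_eef_rot(): TCP orientation.
- ctrl.current_contact_force(): force on the tool from outside, world axes, zero at the start.
- ctrl.current_wrist_torque(): the same for the moment, N m.
- ctrl.current_grip_width(): opening from 0.0 (shut) to 1.0 (fully open).
Only numpy, scipy, OpenCV 4.12 (cv2) and the standard library are available. Lean on these libraries where they do the work, as an engineer would, in place of code of your own. Each camera call takes 0.05 s, during which the arm holds its last target.

## Task

Set the round dark grey cover into the mouth of the navy purge well, pressing it down until it sits level and flush with the rim. Then turn the nitrogen valve's green wheel by its black handle clockwise until it is shut against its stop, and from there back it off exactly two full turns anticlockwise. Finish still gripping the handle at that setting, with the cover still flush and everything else on the bench left where it was.

Things in the scene. Friction and masses are not known exactly. Their poses are not given: they have to be found in the camera images.
- well: Fixed navy round purge well standing on the bench: outer radius 60 mm (black foot radius 68 mm, 8 mm high), height 70 mm, mouth 97 mm across inside, open at the top. Origin: centre of its underside. Inside the mouth a pale blue seal ring (hole 70 mm) slides up and down 6 mm, stiffly: it starts with its top 6 mm below the well's rim, takes about 10 N to push down, ends on a firm stop 12 mm below the rim and stays where it is left.
- well_mouth (a point): Centre of the well's mouth, level with the top of its rim, 70 mm above the bench.
- cover: Loose round dark grey cover plate, 92 mm across and 12 mm thick, lower edge chamfered 4 mm, 0.14 to 0.28 kg, lying flat on the bench knob up. Origin: centre of its underside; z is up through the knob. It has an upright round knob in its centre, 22 mm across, rising from 12 to 40 mm above the underside. It fits the well's mouth with 2.5 mm to spare all round; laid on the seal ring it stands 6 mm proud of the rim, and pushed fully down its top face is flush with the rim.
- cover_knob (a point): Point on the knob's axis, 32 mm above the cover's underside.
- valve: Fixed brass nitrogen valve on a steel foot plate 150 x 90 x 10 mm with copper pipe stubs. Origin: centre of the underside, on the wheel's axis, which is vertical.
- wheel (a joint): Angle of the valve's green wheel in rad: 0 = closed, at a firm stop; it grows as the wheel turns anticlockwise seen from above (opening); one turn = 6.283. It can open to 18.85, does not rise, and needs about 0.08 N m (1.5 N at the handle). It starts 1.2 to 5.5 rad open and stays where it is left.
- wheel_hub (a point): Point on the wheel's vertical axis at the top of the wheel's rim, 78 mm above the bench. The wheel is 122 mm across; nothing but the handle rises above it.
- handle: Upright black round handle on the wheel's rim, 20 mm across and 46 mm tall (79 to 125 mm above the bench), its axis 55 mm from the wheel's axis. It spins freely on its own pin, so the grip need not turn with the wheel. Origin: centre of its foot.
- handle_mid (a point): Point on the handle's axis, 26 mm above its foot, 105 mm above the bench.
- tube_rack: Bystander: white tube rack 70 x 140 mm, 74 mm high with its coloured caps, on the bench. Origin: centre of its underside.
- forceps: Bystander: flat steel forceps 110 mm long, 6 mm high. Origin: centre of its underside.
- dish_stack: Bystander: stack of three glass dishes, 90 mm across, 42 mm high. Origin: centre of its underside.
- beaker: Bystander: small glass beaker, 64 mm across, 80 mm high. Origin: centre of its underside.
- wash_bottle: Bystander: white bottle with red cap, 60 mm across, about 130 mm high. Origin: centre of its underside.
- tip_box: Bystander: blue and pink box 85 x 120 mm, 62 mm high. Origin: centre of its underside.
- timer: Bystander: flat white bench timer 60 x 70 mm, 18 mm high. Origin: centre of its underside.
There are look-alikes about, which are no part of the job. Of the things shaped like the cover, the grey one is meant.

How it is judged (in metres and radians):
On the way, in this order (a step that is already met when the one before it is completed fails the run):
1. the cover is pressed level and flush into the well's mouth (z of cover in the frame of well between 0.05 and 0.0605 m and horizontal distance between cover and well_mouth below 0.006 m and angle between cover's own z axis and vertical below 0.05 rad), for 0.2 s.
2. the valve is shut against its stop (value of joint wheel below 0.1 rad), for 0.1 s.
At the end, for the whole second after the job is handed in: The wheel stands still two turns open from its stop (12.57 rad, within 0.26), the fingers grip the handle (over 2 N, grasp point within 35 mm of its middle), and the cover sits in the well, level within 0.05 rad and flush within 2.5 mm; bystanders shifted at most 40 mm (all of step 1 and value of joint wheel between 12.306 and 12.826 rad and velocity of joint wheel between -0.1 and 0.1 rad/s and contact force between the fingers and handle above 2 N and distance between the grasp point and handle_mid below 0.035 m); the arm keeps its last pose, push and grip.
It fails at once if a bystander is shifted by more than 40 mm (distance of any of tube_rack, forceps, dish_stack, beaker, wash_bottle, tip_box, timer from where it was at the start of the episode above 0.04 m).
It also fails if it takes over 72 s, if anything falls off the work surface, if the arm or the gripper's body presses on something with over 40 N, if the wrist force passes 120 N, or if a joint passes its speed limit or range.

## Working session

There is one attempt and no reset: what is moved stays moved. The work goes in short steps, each a Python script; the robot and the scene stay as the last script left them, time stands still between calls to the robot, and variables do not carry over. Pictures are saved under pics/ and viewed, and the job is handed in when it is done.

```bash
mkdir -p pics; ls
python3 - <<'E'
from bench import ctrl
import cv2
for n in("side","top"):
    cv2.imwrite(f"pics/{n}0.png",ctrl.read_camera(n)); p=ctrl.camera_params(n); print(n,p)
print(ctrl.current_t(),ctrl.current_eef_rot(),ctrl.current_contact_force())
E
```

```text
pics
side {'fx': 366.0768420247221, 'fy': 366.0768420247221, 'cx': 318.79368001284564, 'cy': 199.12827364511654, 'D': array([0.01161133, 0.        , 0.        , 0.        , 0.        ]), 'pose': array([[ 0.99985636,  0.016466  , -0.00401536,  0.48547023],
       [-0.01509768,  0.7576569 , -0.65247842, -0.60079681],
       [-0.00770145,  0.65244532,  0.75779667,  0.83079439],
       [ 0.        ,  0.        ,  0.        ,  1.        ]])}
top {'fx': 390.6482500587411, 'fy': 390.6482500587411, 'cx': 319.2618297536053, 'cy': 208.52001492607673, 'D': array([-0.09903526,  0.        ,  0.        ,  0.        ,  0.        ]), 'pose': array([[ 0.00950255,  0.99031491, -0.13851379,  0.3244022 ],
       [-0.99981939,  0.01168961,  0.01498449,  0.04020164],
       [ 0.01645853,  0.13834639,  0.99024714,  1.37182821],
       [ 0.        ,  0.        ,  0.        ,  1.        ]])}
0.1 [[ 2.92509907e-01 -4.37507229e-04 -9.56262392e-01]
 [ 9.56261849e-01 -1.02640470e-03  2.92510210e-01]
 [-1.10948754e-03 -9.99999378e-01  1.18137929e-04]] [-0.23836049  0.39936121 -0.28413076]
```

View pics/side0.png

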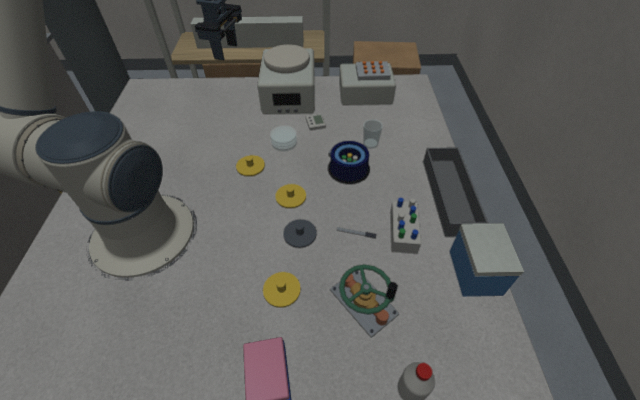

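View pics/top0.png

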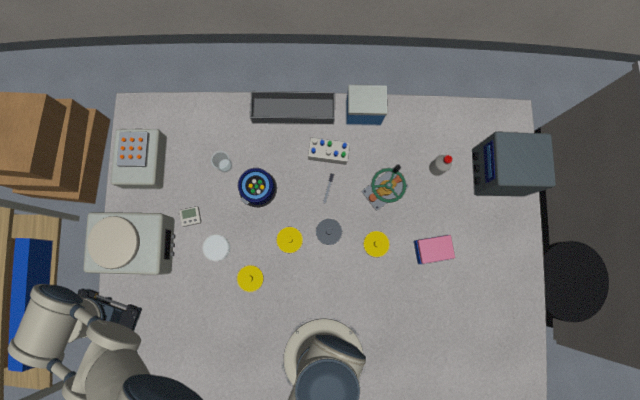

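The side view shows the grey cover at about (300,233), the well at (349,157), the wheel at (367,289) and the handle at (392,291). In the top view they are at (329,231), (257,187), (388,185) and (397,169). I'll zoom in to choose masks.

Run:
```python
import cv2,numpy as np
s=cv2.imread("pics/side0.png");t=cv2.imread("pics/top0.png")
def c(im,x,y,w=40):
    return cv2.resize(im[y-w:y+w,x-w:x+w],(266,266),interpolation=cv2.INTER_NEAREST)
cv2.imwrite("pics/crop0.png",np.vstack([np.hstack([c(s,349,160),c(s,300,233),c(s,367,289,45)]),np.hstack([c(t,257,187),c(t,329,231),c(t,388,185)])]))
```

```text
(no output)
```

View pics/crop0.png

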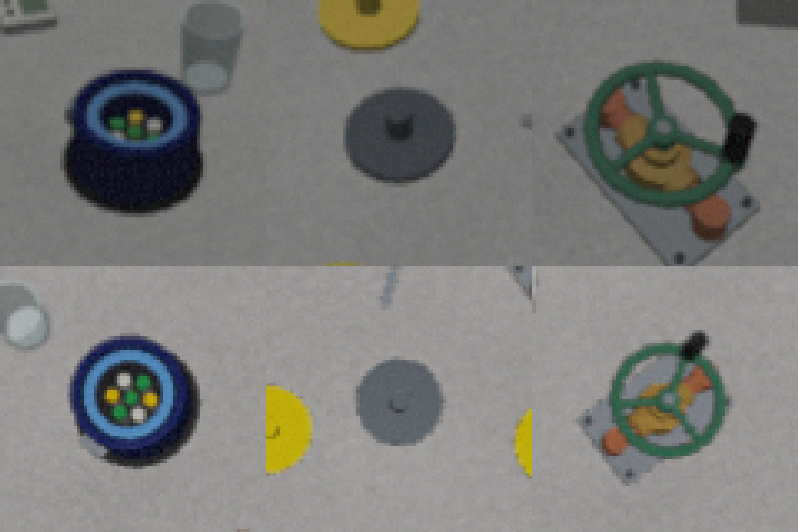

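```bash
cat > h.py <<'E'
import cv2,numpy as np
from scipy.optimize import least_squares
from bench import ctrl
def rays(n,px):
    p=ctrl.camera_params(n);K=np.array([[p['fx'],0,p['cx']],[0,p['fy'],p['cy']],[0,0,1]])
    u=cv2.undistortPoints(np.array(px,float).reshape(-1,1,2),K,np.array(p['D'],float)).reshape(-1,2)
    d=np.c_[u[:,0],-u[:,1],-np.ones(len(u))]@p['pose'][:3,:3].T
    return p['pose'][:3,3],d
def onplane(n,px,z):
    o,d=rays(n,px);return (o+d*((z-o[2])/d[:,2])[:,None])[:,:2]
def tri(a,b):
    A=np.zeros((3,3));B=np.zeros(3)
    for n,px in(("side",a),("top",b)):
        o,d=rays(n,[px]);d=d[0]/np.linalg.norm(d[0]);M=np.eye(3)-np.outer(d,d);A+=M;B+=M@o
    return np.linalg.solve(A,B)
def circ(P,r=None):
    c0=P.mean(0);f=lambda v:np.hypot(P[:,0]-v[0],P[:,1]-v[1])-(v[2] if r is None else r)
    s=least_squares(f,[*c0,.05],loss='soft_l1',f_scale=.001)
    return s.x,np.sqrt(np.mean(f(s.x)**2))
def roi(m,x,y,w):
    o=np.zeros_like(m);o[y-w:y+w,x-w:x+w]=m[y-w:y+w,x-w:x+w];return o
def big(m):
    cs,_=cv2.findContours(m,cv2.RETR_EXTERNAL,cv2.CHAIN_APPROX_NONE);return max(cs,key=cv2.contourArea)[:,0]
E
python3 - <<'E'
from h import *
I={n:cv2.imread(f"pics/{n}0.png") for n in("side","top")}
H={n:cv2.cvtColor(I[n],cv2.COLOR_BGR2HSV) for n in I}
for n,p in(("side",[(349,157),(300,233),(367,289),(392,291)]),("top",[(257,187),(329,231),(388,185),(397,169)])):
    print(n)
    h=H[n]
    for (x,y) in p: print((x,y),h[y-1:y+2,x-2:x+3].reshape(-1,3).tolist()[::3])
    # seal ring
    m=roi(cv2.inRange(h,(98,90,110),(112,255,255)),*p[0],30)
    cs,hi=cv2.findContours(m,cv2.RETR_CCOMP,cv2.CHAIN_APPROX_NONE)
    for c,k in zip(cs,hi[0]):
        if len(c)>25:
            print('ring','inner' if k[3]>=0 else 'outer',len(c),*circ(onplane(n,c[:,0],.064)))
    # wheel
    m=roi(cv2.inRange(h,(65,80,30),(92,255,255)),*p[2],45)
    c=big(m);print('wheel',len(c),*circ(onplane(n,cv2.convexHull(c)[:,0],.073)))
    # cover
    m=roi(cv2.inRange(h,(98,25,40),(125,120,130)),*p[1],25)
    c=big(m);print('cover',len(c),*circ(onplane(n,c,.010)))
    # handle
    m=roi(cv2.inRange(h,(0,0,0),(180,255,45)),*p[3],16)
    c=big(m);print('handle',c.min(0),c.max(0),cv2.minAreaRect(c))
E
```

```text
side
(349, 157) [[23, 118, 54], [23, 162, 101], [36, 106, 72], [37, 72, 46], [62, 127, 92]]
(300, 233) [[100, 21, 36], [114, 36, 35], [114, 34, 37], [98, 29, 35], [110, 37, 41]]
(367, 289) [[94, 22, 93], [78, 48, 90], [81, 33, 78], [75, 106, 77], [76, 107, 76]]
(392, 291) [[60, 78, 13], [60, 11, 23], [55, 64, 24], [15, 64, 8], [0, 0, 9]]
ring outer 70 [0.58666075 0.2416061  0.04240361] 0.0015614145703150637
ring inner 58 [0.58638291 0.23977167 0.03804786] 0.0012181055965590983
wheel 202 [ 0.59136813 -0.21454404  0.05866527] 0.0007419244656854677
cover 84 [ 0.43522479 -0.01425516  0.04321328] 0.001140976295540824
handle [386 282] [396 299] ((391.0588073730469, 290.73529052734375), (8.460289001464844, 17.029043197631836), 12.528807640075684)
top
(257, 187) [[69, 190, 133], [71, 146, 77], [70, 192, 130], [18, 102, 75], [67, 89, 77]]
(329, 231) [[106, 31, 106], [106, 35, 108], [109, 34, 106], [103, 35, 102], [104, 32, 105]]
(388, 185) [[78, 107, 93], [104, 21, 132], [80, 51, 105], [85, 39, 118], [79, 63, 101]]
(397, 169) [[90, 28, 27], [105, 15, 33], [60, 13, 20], [135, 7, 78], [90, 24, 21]]
ring outer 76 [0.58606033 0.24010768 0.04543542] 0.0009109149194074542
ring inner 59 [0.58653998 0.2403858  0.03625166] 0.0010904931887282558
wheel 96 [ 0.59014219 -0.21401831  0.05785814] 0.0006565428806596561
cover 69 [ 0.43472685 -0.01298109  0.04181365] 0.001358030457561528
handle [393 166] [399 172] ((396.00006103515625, 169.00001525878906), (4.242640495300293, 7.071067810058594), 45.0)
```

Run:
```python
from h import *
I={n:cv2.imread(f"pics/{n}0.png") for n in("side","top")}
for n,c in(("side",(300,233)),("top",(329,231))):
    g=cv2.GaussianBlur(cv2.cvtColor(I[n],cv2.COLOR_BGR2GRAY),(3,3),0)
    x,y=c;w=22
    sub=g[y-w:y+w,x-w:x+w];t,_=cv2.threshold(sub,0,255,cv2.THRESH_OTSU)
    m=roi((g<t).astype(np.uint8)*255,x,y,w);cc=big(m)
    print(n,t,cv2.fitEllipse(cc),*circ(onplane(n,cc,.008)))
    h=cv2.cvtColor(I[n],cv2.COLOR_BGR2HSV)
print('handle side', [onplane("side",[(391.1,290.7)],z) for z in(.1,.102,.105)])
print('handle tri',tri((391.1,290.7),(396.3,168.8)))
W=np.array([.5907,-.2143])
for a in(onplane("side",[(391.1,290.7)],.102)[0],onplane("top",[(396.3,168.8)],.11)[0]):
    d=a-W;print(a,np.hypot(*d),np.degrees(np.arctan2(d[1],d[0])))
for p in [(.435,-.0135,.2),(.435,-.0135,.015),(.5863,.24,.2),(.5863,.24,.07),(.59,-.214,.2),(.645,-.214,.086),(.535,-.214,.086),(.59,-.27,.086)]:
    for a in(0,90,180,-90):
        c,s=np.cos(np.radians(a)),np.sin(np.radians(a));q=ctrl.ik(p,np.array([[c,0,-s],[s,0,c],[0,-1,0]]))
        print(p,a,None if q is None else np.round(q,0))
```

```text
side 92.0 ((299.7122802734375, 233.33038330078125), (27.8076171875, 32.6615104675293), 82.94178771972656) [ 0.43544124 -0.01384786  0.0457998 ] 0.001191498317822737
top 126.0 ((328.4148254394531, 231.3214569091797), (25.11904525756836, 25.375566482543945), 25.83119010925293) [ 0.43509866 -0.01330114  0.04422475] 0.000945112270331036
handle side [array([[ 0.64168527, -0.2361641 ]]), array([[ 0.64125775, -0.23716201]]), array([[ 0.64061647, -0.23865887]])]
handle tri [ 0.64077346 -0.23669082  0.1008213 ]
[ 0.64125775 -0.23716201] 0.055486552825961266 -24.332287813570204
[ 0.63775211 -0.23468872] 0.05127963562624946 -23.428156652704615
(0.435, -0.0135, 0.2) 0 [-10.  14. 104.  -0.  62. -10.]
(0.435, -0.0135, 0.2) 90 [ -10.   14.  104.   -0.   62. -100.]
(0.435, -0.0135, 0.2) 180 [-10.  14. 104.  -0.  62. 170.]
(0.435, -0.0135, 0.2) -90 [-10.  14. 104.  -0.  62.  80.]
(0.435, -0.0135, 0.015) 0 [-10.  33. 115.  -0.  32. -10.]
(0.435, -0.0135, 0.015) 90 [ -10.   33.  115.   -0.   32. -100.]
(0.435, -0.0135, 0.015) 180 [-10.  33. 115.  -0.  32. 170.]
(0.435, -0.0135, 0.015) -90 [-10.  33. 11
[... 700 characters left out ...]
-0.214, 0.086) 0 [-23.  40.  76.  -0.  64. -23.]
(0.645, -0.214, 0.086) 90 [ -23.   40.   76.   -0.   64. -113.]
(0.645, -0.214, 0.086) 180 [-23.  40.  76.  -0.  64. 157.]
(0.645, -0.214, 0.086) -90 [-23.  40.  76.  -0.  64.  67.]
(0.535, -0.214, 0.086) 0 [-28.  33.  92.  -0.  55. -28.]
(0.535, -0.214, 0.086) 90 [ -28.   33.   92.   -0.   55. -118.]
(0.535, -0.214, 0.086) 180 [-28.  33.  92.  -0.  55. 152.]
(0.535, -0.214, 0.086) -90 [-28.  33.  92.  -0.  55.  62.]
(0.59, -0.27, 0.086) 0 [-30.  38.  81.  -0.  61. -30.]
(0.59, -0.27, 0.086) 90 [ -30.   38.   81.   -0.   61. -120.]
(0.59, -0.27, 0.086) 180 [-30.  38.  81.  -0.  61. 150.]
(0.59, -0.27, 0.086) -90 [-30.  38.  81.  -0.  61.  60.]
```

```bash
cat >> h.py <<'E'
def R(a):
    c,s=np.cos(np.radians(a)),np.sin(np.radians(a));return np.array([[c,0,-s],[s,0,c],[0,-1,0]])
def st():
    print('t %.2f'%ctrl.current_t(),'p',np.round(ctrl.current_tool_pos(),4),'F',np.round(ctrl.current_contact_force(),1),'w %.3f'%ctrl.current_grip_width())
E
python3 - <<'E'
from h import *
p=[.4352,-.0136]
ctrl.command_gripper(.6)
ctrl.goto([*p,.12],R(90));st()
ctrl.move_l([*p,.016],vel=.12);st()
ctrl.command_gripper(0);st()
ctrl.command_gripper(.5)
ctrl.move_l([*p,.05]);ctrl.goto([*p,.05],R(0));ctrl.move_l([*p,.016]);st()
ctrl.command_gripper(0);st()
ctrl.move_l([*p,.16],vel=.15);st()
ctrl.goto([.5863,.24,.16],R(0));st()
for n in("side","top"): cv2.imwrite(f"pics/{n}1.png",ctrl.read_camera(n))
s=cv2.imread("pics/side1.png")[60:260,200:460];t=cv2.imread("pics/top1.png")[100:300,160:420]
cv2.imwrite("pics/c1.png",cv2.resize(np.hstack([s,t]),(800,308)))
E
```

```text
t 3.19 p [ 0.4355 -0.0132  0.1201] F [-0.5 -0.2 -0.9] w 0.603
t 4.21 p [ 0.4355 -0.0136  0.0164] F [ 0.6  0.4 -0.9] w 0.601
t 4.82 p [ 0.4353 -0.0136  0.0161] F [-1.   0.3  4.9] w 0.234
t 7.59 p [ 0.4347 -0.0135  0.0159] F [-0.1  0.2 -0.5] w 0.502
t 8.09 p [ 0.4355 -0.0136  0.0165] F [-0.7  0.3 10.1] w 0.229
t 9.20 p [ 0.4347 -0.0135  0.1594] F [-1.  -0.5 -2.9] w 0.232
t 10.33 p [0.5858 0.2387 0.1597] F [-1.6 -0.2 -2.8] w 0.231
```

View pics/c1.png

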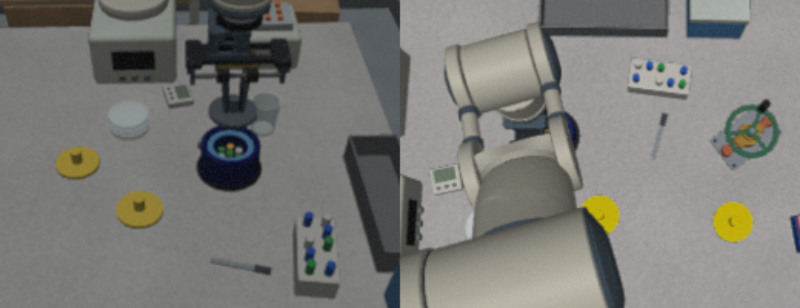

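Both pictures show the cover held level above the well: side crop (232,113), with the well at (230,150). Next I lower it until it touches.

Run:
```python
from h import *
p=[.5865,.2400]
ctrl.move_l([*p,.100],vel=.1);ctrl.sleep(.2);st()
print(ctrl.move_l([*p,.0775],vel=.03,contact_N=5));st();ctrl.sleep(.2);st();print(np.round(ctrl.current_wrist_torque(),2))
cv2.imwrite("pics/side2.png",ctrl.read_camera("side"))
cv2.imwrite("pics/c2.png",cv2.resize(cv2.imread("pics/side2.png")[90:210,270:430],(800,600),interpolation=cv2.INTER_NEAREST))
```

```text
t 11.38 p [0.5869 0.2401 0.1007] F [-0.1  0.2 -3.2] w 0.233
True
t 12.03 p [0.5861 0.2399 0.0792] F [ 1.1 -0.3 -0.7] w 0.232
t 12.22 p [0.5858 0.2398 0.0792] F [ 0.8  0.6 -0.9] w 0.235
[-0.09 -0.17  0.06]
```

View pics/c2.png

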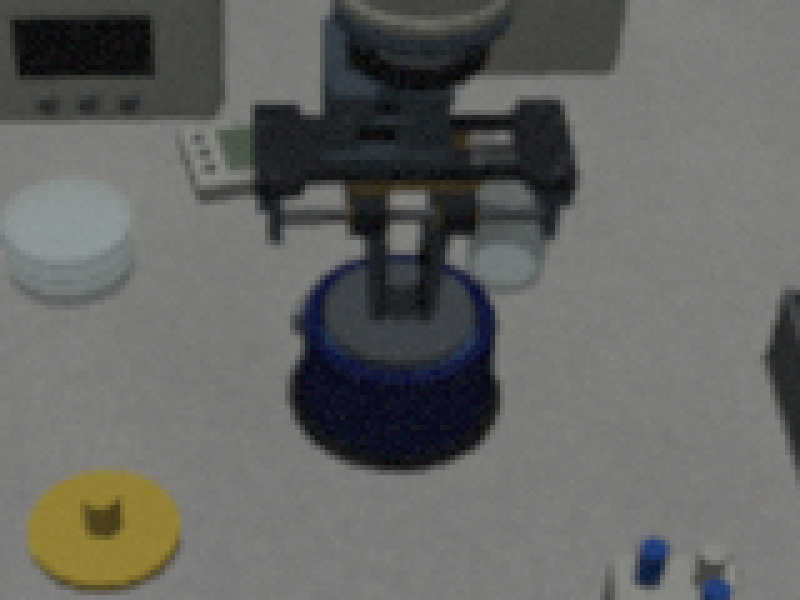

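The picture shows the cover centred inside the mouth at crop (400,320), resting on the seal ring. The TCP stopped at z=0.079, as expected. Now I press it down.

Run:
```python
from h import *
p=[.5863,.2400]
for z in (.077,.075,.0735,.072,.0705,.069):
    c=ctrl.move_l([*p,z],vel=.015,contact_N=22);st()
    if c or ctrl.current_contact_force()[2]>28: break
ctrl.sleep(.3);st()
```

```text
t 12.58 p [0.5858 0.2398 0.0769] F [-2.2 -1.1  1.6] w 0.225
t 12.87 p [0.586  0.2399 0.0749] F [-2.4 -0.5  1. ] w 0.232
t 13.12 p [0.5861 0.24   0.0743] F [-7.6 -2.  16.3] w 0.234
t 13.37 p [0.5862 0.2401 0.0737] F [-11.4  -3.6  29.4] w 0.233
t 13.67 p [0.5862 0.2401 0.0737] F [-11.8  -3.2  29.5] w 0.231
```

Run:
```python
from h import *
st();print(ctrl.current_wrist_torque())
p=[.5863,.2400]
ctrl.command_gripper(.5);st()
ctrl.move_l([*p,.14],vel=.2);st()
ctrl.goto([.52,.05,.2],R(0));ctrl.sleep(.2);st()
for n in("side","top"): cv2.imwrite(f"pics/{n}3.png",ctrl.read_camera(n))
s=cv2.imread("pics/side3.png")[125:191,309:389];t=cv2.imread("pics/top3.png")[154:220,217:297]
cv2.imwrite("pics/c3.png",cv2.resize(np.hstack([s,t]),(800,330),interpolation=cv2.INTER_NEAREST))
```

```text
t 13.67 p [0.5862 0.2401 0.0737] F [-11.8  -3.2  29.5] w 0.231
[-0.7177943   2.23051549  0.0737732 ]
t 14.23 p [0.5863 0.24   0.0719] F [0.2 0.5 1. ] w 0.498
t 14.72 p [0.5865 0.2401 0.1405] F [ 0.6 -1.   0.1] w 0.502
t 15.78 p [0.5203 0.051  0.1994] F [0.3 0.5 0.2] w 0.500
```

View pics/c3.png

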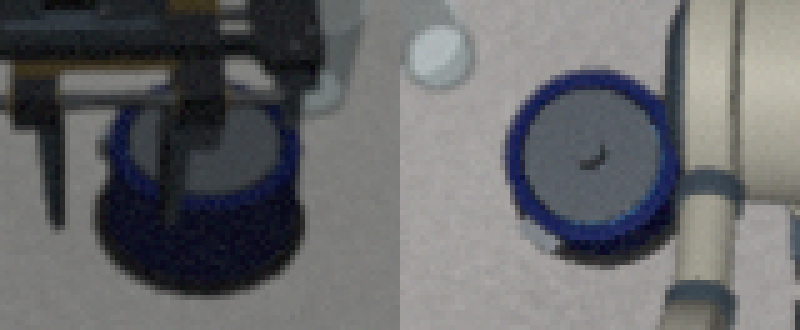

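Run:
```python
from h import *
ctrl.goto([.60,-.17,.2],R(0));st()
for n in("side","top"): cv2.imwrite(f"pics/{n}4.png",ctrl.read_camera(n))
s=cv2.imread("pics/side4.png")[125:191,309:389];t=cv2.imread("pics/top4.png")[154:220,217:297]
cv2.imwrite("pics/c4.png",cv2.resize(np.hstack([s,t]),(800,330),interpolation=cv2.INTER_NEAREST))
for n,c in(("side",(349,155)),("top",(257,187))):
    im=cv2.imread(f"pics/{n}4.png");h=cv2.cvtColor(im,cv2.COLOR_BGR2HSV);x,y=c
    print(h[y-20:y+20:2,x].tolist())
    m=roi(cv2.inRange(h,(95,15,40),(125,90,140)),x,y,20);cc=big(cv2.morphologyEx(m,cv2.MORPH_OPEN,np.ones((3,3))))
    print(n,len(cc),[ (z,circ(onplane(n,cc,z))) for z in(.070,.076)])
```

```text
t 16.81 p [ 0.5996 -0.1687  0.1999] F [-0.3  1.1  0.3] w 0.505
[[38, 7, 137], [50, 6, 137], [30, 6, 135], [119, 92, 69], [116, 56, 64], [108, 33, 78], [101, 37, 75], [105, 24, 42], [120, 18, 43], [113, 26, 40], [107, 27, 65], [104, 36, 77], [104, 38, 74], [108, 32, 79], [108, 43, 60], [114, 179, 64], [119, 170, 39], [117, 178, 33], [112, 106, 36], [111, 180, 34]]
side 70 [(0.07, (array([0.5836675 , 0.24069875, 0.04479149]), np.float64(0.005474381110394721))), (0.076, (array([0.58288683, 0.23406312, 0.04443491]), np.float64(0.00542850883704)))]
[[100, 12, 129], [115, 172, 86], [114, 106, 60], [105, 27, 94], [108, 32, 97], [102, 34, 97], [107, 35, 101], [108, 39, 98], [109, 29, 71], [84, 28, 46], [105, 29, 105], [108, 31, 98], [107, 35, 102], [106, 29, 98], [110, 37, 103], [60, 8, 99], [15, 24, 125], [27, 22, 125], [23, 25, 132], [32, 27, 133]]
top 76 [(0.07, (array([0.58673183, 0.2409132 , 0.04461832]), np.float64(0.0018201684342360807))), (0.076, (array([0.58552292, 0.23998851, 0.04441266]), np.float64(0.001811740101977749)))]
```

View pics/c4.png

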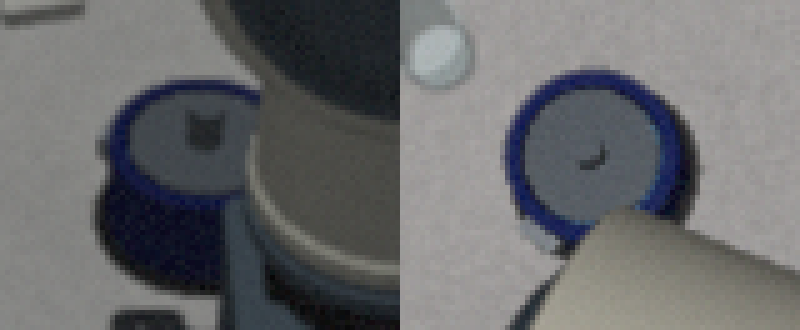

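The cover looks flush: the navy rim shows all round it, and the two views agree at z≈0.070. I'll press again on the knob top with shut fingers. That also measures the height, since the TCP should stop at about 0.098 if flush.

Run:
```python
from h import *
p=[.5865,.2405]
ctrl.command_gripper(0)
ctrl.goto([*p,.125],R(0));st()
print(ctrl.move_l([*p,.092],vel=.04,contact_N=5));st()
z=ctrl.current_tool_pos()[2]
for k in range(4):
    z-=.001;c=ctrl.move_l([*p,z],vel=.02,contact_N=20);st()
    if c or ctrl.current_contact_force()[2]>20: break
ctrl.sleep(.2);st()
ctrl.move_l([*p,.16],vel=.25)
ctrl.goto([.6408,-.2367,.16],R(0));ctrl.command_gripper(.7);st()
```

```text
t 19.25 p [0.5871 0.2395 0.1253] F [0.2 0.1 0.9] w 0.007
True
t 19.90 p [0.5863 0.2403 0.0982] F [0.3 0.4 8.7] w 0.007
t 20.15 p [0.5865 0.2405 0.098 ] F [-7.4 -3.7 23.3] w 0.006
t 20.35 p [0.5864 0.2405 0.098 ] F [-6.9 -2.1 22.8] w 0.004
t 23.55 p [ 0.6408 -0.2367  0.16  ] F [ 1.2 -0.4 -0.4] w 0.703
```

The knob top was at 0.098 under 23 N, so the cover is flush and on its firm stop. Next I grip the handle.

Run:
```python
from h import *
print(ctrl.move_l([.6408,-.2367,.087],vel=.1,contact_N=6));st()
ctrl.command_gripper(0);ctrl.sleep(.1);st()
W=np.array([.5907,-.2143]);d=ctrl.current_tool_pos()[:2]-W;print(np.hypot(*d),np.degrees(np.arctan2(d[1],d[0])))
a=np.arctan2(-.2367+.2143,.6408-.5907)
for k in range(1,5):
    b=a-np.radians(12)*k
    c=ctrl.move_l([*(W+.055*np.array([np.cos(b),np.sin(b)])),.087],vel=.1,contact_N=12);st()
    if c:break
```

```text
False
t 24.43 p [ 0.6412 -0.2369  0.0876] F [ 0.5 -0.4 -0.7] w 0.702
t 25.29 p [ 0.641  -0.2368  0.087 ] F [ 1.6 -0.4 -0.4] w 0.206
0.05514119336485266 -24.082352457875796
t 25.56 p [ 0.635  -0.2472  0.0871] F [ 0.2 -2.9 -0.5] w 0.204
t 25.82 p [ 0.6274 -0.2555  0.0871] F [ 2.3 -3.7 -1.6] w 0.207
t 26.09 p [ 0.6182 -0.2621  0.087 ] F [ 0.5 -5.9 -0.6] w 0.212
t 26.36 p [ 0.6076 -0.2669  0.0871] F [ 1.1 -6.5 -1. ] w 0.208
```

Run:
```python
from h import *
W=np.array([.5907,-.2143])
def ang():
    d=ctrl.current_tool_pos()[:2]-W;return np.arctan2(d[1],d[0])
a0=np.radians(-24.1);b=np.radians(-24.1-48)
while b>a0-np.radians(340):
    b-=np.radians(12)
    c=ctrl.move_l([*(W+.055*np.array([np.cos(b),np.sin(b)])),.087],vel=.1,contact_N=12)
    F=ctrl.current_contact_force()[:2]
    ft=F@np.array([-np.sin(b),np.cos(b)]);fr=F@np.array([np.cos(b),np.sin(b)])
    print('%.1f act %.1f ft %.1f fr %.1f'%(np.degrees(b),np.degrees(ang()),ft,fr),c)
    if c or ft>8: break
ctrl.sleep(.2);st();print(np.degrees(ang()))
```

```text
-84.1 act -84.3 ft -2.1 fr 7.2 False
-96.1 act -96.5 ft -0.5 fr 7.9 False
-108.1 act -108.8 ft -0.9 fr 8.0 False
-120.1 act -121.1 ft -1.1 fr 7.9 False
-132.1 act -133.4 ft -0.9 fr 6.8 False
-144.1 act -145.4 ft -1.5 fr 6.4 False
-156.1 act -157.1 ft -1.3 fr 4.4 False
-168.1 act -168.4 ft -2.2 fr 3.7 False
-180.1 act 179.9 ft -1.0 fr 4.0 False
-192.1 act 167.9 ft -0.9 fr 3.6 False
-204.1 act 156.0 ft -1.4 fr 2.5 False
-216.1 act 143.9 ft -0.8 fr 1.5 False
-228.1 act 131.8 ft -1.4 fr 0.7 False
-240.1 act 124.1 ft 12.5 fr 10.0 True
t 30.23 p [ 0.5579 -0.1659  0.0866] F [-12.7   3.2  18. ] w 0.209
124.13457377970225
```

Run:
```python
from h import *
for n in("side","top"): cv2.imwrite(f"pics/{n}5.png",ctrl.read_camera(n))
s=cv2.imread("pics/side5.png")[200:350,280:480];t=cv2.imread("pics/top5.png")[120:270,280:480]
cv2.imwrite("pics/c5.png",cv2.resize(np.hstack([s,t]),(800,300),interpolation=cv2.INTER_CUBIC))
st();print(ctrl.current_eef_rot().round(3),ctrl.current_wrist_torque(), ctrl.current_q())
```

```text
t 30.33 p [ 0.5579 -0.1659  0.0866] F [-13.6   2.6  18.2] w 0.207
[[ 1.    -0.011  0.   ]
 [-0.     0.002  1.   ]
 [-0.011 -1.     0.002]] [ 0.35747666  2.26770894 -0.06260994] [-22.35745346  33.73173359  90.49861974  -0.16452355  56.38959164
 -22.25490627]
```

View pics/c5.png

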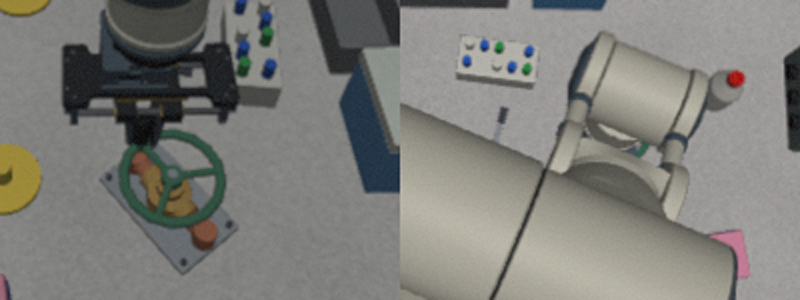

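Run:
```python
from h import *
ctrl.move_l([.5560,-.1712,.087],vel=.05);st()
p=np.array(ctrl.current_tool_pos())
print(ctrl.move_l([.5560+.0083,-.1712+.0056,.087],vel=.03,contact_N=12));st();ctrl.sleep(.15);st()
```

```text
t 30.62 p [ 0.5532 -0.1701  0.0867] F [-12.6  11.3  11.8] w 0.205
True
t 30.93 p [ 0.5578 -0.1658  0.0867] F [-8.  -0.7 11.2] w 0.207
t 31.07 p [ 0.5578 -0.1658  0.0867] F [-6.2 -1.2 10.6] w 0.205
```

The stop blocks at the same x (0.558) twice, so the valve is shut. The handle has slid about 4 mm along the pads, so I'll regrip it there to centre it before opening.

Run:
```python
from h import *
W=np.array([.5907,-.2143])
ctrl.command_gripper(.45);st()
y=W[1]+np.sqrt(.055**2-(.5578-W[0])**2)
ctrl.move_l([.5578,y,.087],vel=.05);st()
ctrl.command_gripper(0);ctrl.sleep(.15);st()
d=ctrl.current_tool_pos()[:2]-W;print(np.degrees(np.arctan2(d[1],d[0])),np.hypot(*d))
# re-push on stop
c=ctrl.move_l([.5578+.006,y+.0045,.087],vel=.03,contact_N=10);st();print(c)
```

```text
t 31.61 p [ 0.5582 -0.1651  0.0861] F [-0.  -0.1 -0. ] w 0.449
t 31.87 p [ 0.5579 -0.1706  0.0871] F [ 0.  -0.4 -0.7] w 0.453
t 32.48 p [ 0.5576 -0.1701  0.087 ] F [-2.7  0.8  1.9] w 0.205
126.8478238722235 0.05517498828849449
t 32.69 p [ 0.5577 -0.1695  0.0869] F [-6.1 -2.8  9.3] w 0.206
True
```

Run:
```python
from h import *
W=np.array([.5907,-.2143])
for k in range(1,61):
    b=np.radians(126.7+12*k)
    c=ctrl.move_l([*(W+.055*np.array([np.cos(b),np.sin(b)])),.087],vel=.1,contact_N=20)
    F=ctrl.current_contact_force();ft=F[:2]@np.array([-np.sin(b),np.cos(b)]);fr=F[:2]@np.array([np.cos(b),np.sin(b)])
    if k%5==0 or c:
        d=ctrl.current_tool_pos()[:2]-W;print(k,'cmd %.1f act %.1f r %.4f ft %.1f fr %.1f z %.1f w %.3f'%(np.degrees(b)%360,np.degrees(np.arctan2(d[1],d[0]))%360,np.hypot(*d),ft,fr,F[2],ctrl.current_grip_width()))
    if c or np.hypot(ft,fr)>25: print('stop',k);break
ctrl.sleep(.3);st()
for n in("side","top"): cv2.imwrite(f"pics/{n}6.png",ctrl.read_camera(n))
s=cv2.imread("pics/side6.png")
cv2.imwrite("pics/c6.png",cv2.resize(s[100:350,230:530],(720,600),interpolation=cv2.INTER_CUBIC))
```

```text
5 cmd 186.7 act 187.2 r 0.0549 ft 1.6 fr 5.4 z 3.9 w 0.204
10 cmd 246.7 act 246.7 r 0.0546 ft 1.4 fr -1.4 z 2.0 w 0.207
15 cmd 306.7 act 306.6 r 0.0546 ft 0.8 fr -4.4 z 5.3 w 0.208
20 cmd 6.7 act 7.0 r 0.0549 ft 2.1 fr -1.6 z 3.1 w 0.207
25 cmd 66.7 act 66.8 r 0.0553 ft 0.8 fr 6.3 z 3.0 w 0.210
30 cmd 126.7 act 127.7 r 0.0554 ft 1.7 fr 6.4 z 6.9 w 0.209
35 cmd 186.7 act 186.9 r 0.0550 ft 1.0 fr 3.3 z 5.3 w 0.207
40 cmd 246.7 act 246.6 r 0.0546 ft 1.0 fr -1.0 z 3.1 w 0.213
45 cmd 306.7 act 306.5 r 0.0545 ft 0.5 fr -1.8 z 5.5 w 0.204
50 cmd 6.7 act 7.3 r 0.0549 ft 1.1 fr -0.1 z 4.1 w 0.205
55 cmd 66.7 act 67.1 r 0.0553 ft 1.4 fr 6.9 z 4.2 w 0.210
60 cmd 126.7 act 127.7 r 0.0554 ft 1.1 fr 5.0 z 7.5 w 0.208
t 49.00 p [ 0.557  -0.1703  0.0869] F [-4.4  3.3  8. ] w 0.208
```

View pics/c6.png

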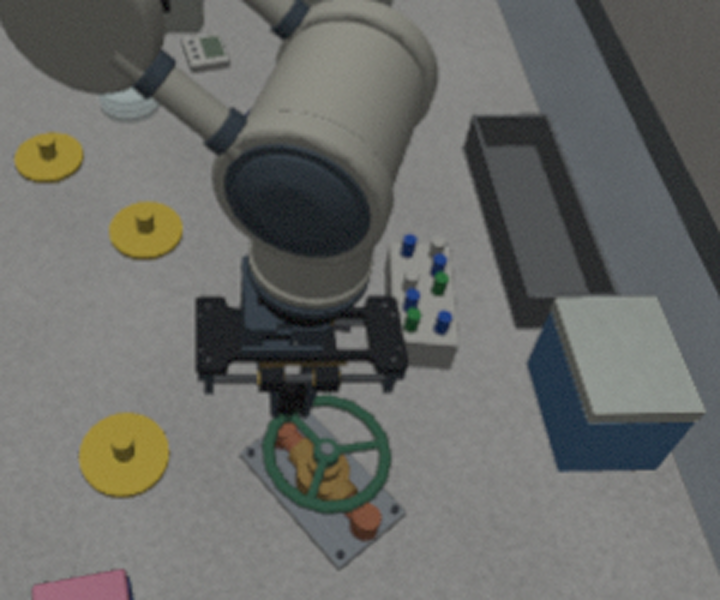

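The picture shows the gripper on the handle at crop (290,400), at the shut bearing again after two turns, with nothing disturbed nearby. One last look at the cover in the top view.

Run:
```python
import cv2,numpy as np
t=cv2.imread("pics/top6.png");cv2.imwrite("pics/c7.png",t)
```

```text
(no output)
```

View pics/c7.png

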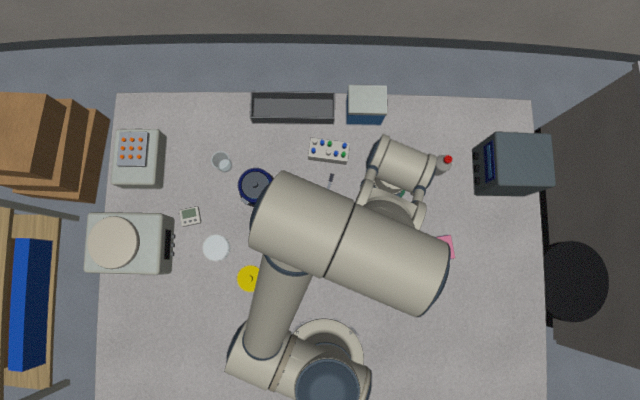

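The cover is still in the well at (257,187), and the visible bystanders sit at the pixels where they started. I'm handing the job in.

Run:
```python
from h import *
st();ctrl.sign_off()
```

```text
t 49.10 p [ 0.557  -0.1702  0.0869] F [-4.3  3.3  9. ] w 0.203
the job is handed in; nothing more can be done
```

The job was handed in at about 49 s, with the cover in the well, the valve two turns open and the handle still gripped. `sign_off` gives no verdict, so success isn't confirmed beyond the checks below.

- **Cover:** I pressed it into the well, then pressed again on the knob with shut fingers. The knob top stood at 0.098 m under about 23 N, which is the flush height. The last top picture still shows the cover in the mouth, partly hidden by the arm.
- **Shutting the valve:** The wheel turned about 3.65 rad clockwise to its stop. The stop blocked at the same place on three pushes.
- **Backing off:** I then turned the wheel 720° anticlockwise. The gripper ended at 127.7°, against 126.8° where it gripped the handle at the stop, so the error is about 0.02 rad (the limit is 0.26).
- **Grip:** The fingers were still closed on the handle (opening 0.20), with a steady side force of 5 N and 9 N upward on the tool.
- **Disagreements:** The handle slid about 4 mm along the pads during the first push on the stop, so I regripped it before backing off. The seal's roughly 10 N resistance did not show in the force readings between its first touch and its stop. The knob height agreed with the cover being fully down.
- **Bystanders:** Those visible in the last pictures look unmoved. The tip box and forceps were mostly hidden by the arm in the last top picture, and the wash bottle was out of the cropped side view, so I judged those only from what showed.

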